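# Reverse the ratchet and clamp the sample jar in the shaker

## Task

Clamp the white sample jar in the bench shaker. The ratchet handle on the clamping screw is still set to loosen: before turning the screw, throw the thumb lever on its head over to the other side, then swing the handle counter-clockwise (seen from above) well past straight-out-to-the-front to feel that it now clicks back freely without turning the screw. Then ratchet the screw clockwise until the jar is firmly held, when moving the handle takes about 10 N across the middle of its grip and not much more, or the jar cracks; leave the lever in that position, let go, and do not disturb the things lying around.

Things in the scene. Friction and masses are not known exactly. Their poses are not given: they have to be found in the camera images.
- shaker: fixed bench shaker with a two-pillar clamping frame: grey housing 168 mm deep (x), 216 mm wide (y); two 15 mm pillars 82 mm to either side of the middle, 238 mm high, joined by a crossbeam (top 209 mm high). Origin: on the bench under the middle, straight below the screw's axis; -x is its front, z up. The jar stands on a mat whose top is at z = 73.5 mm
- jar: the sample jar, white with a screw lid, 71 mm across, 83 mm tall, already standing on the mat; origin in the middle of its underside
- pad: black rubber pressure pad, 72 mm across, under the guided plate that the screw pushes down; origin in the middle of its lower face, 2.4 to 6 mm above the jar's lid at the start. Clockwise turning (from above) lowers it by 4 mm per rad until it bears on the jar; the screw holds where it is left
- handle (a joint): angle of the ratchet handle about the upright screw axis (rad), counter-clockwise from above positive; 0: it points to the shaker's front (-x), positive: swung towards the shaker's -y. The pillars stop it at -1.3 and +1.3, so the screw is turned in strokes; it starts between -0.95 and -0.55. At each reversal up to 0.52 rad are lost between the wheel's 12 teeth
- handle_grip (a point): middle of the handle's black grip, on its centre line, 130 mm from the screw axis; grip round, 20 mm thick, level, from 85 to 171 mm. Push across it here without clamping it (a tight grip hides load as a moment): 1 to 3 N free-wheeling, 6 to 7 N turning the unloaded screw, about 6 N more per rad once the jar is squeezed. 10 N moving slowly is right, 9 to 11 good; at rest it reads 1 to 2 N less
- screw_axis (a point): the handle's pivot: point on the upright screw axis at the level of the handle's centre line (about 228 mm high); it sinks with the screw, as the grip does, by 4 mm per rad, up to 9 mm in all
- direction_lever (a joint): angle of the ratchet's thumb lever about its upright pivot (rad), counter-clockwise from above positive, 0 along the handle. A spring holds it at +0.2 to +0.48 (handle drives the screw counter-clockwise: loosening) or at -0.2 to -0.48 (drives clockwise: tightening, free-wheels counter-clockwise). About 2 N across the handle at its tip throws it past 0, unless the handle is loaded
- lever_tip (a point): top of the lever's upright thumb tab, 24 mm outward from the lever's pivot, which is 46 mm from the screw axis on the handle's line. The tab is 11 mm long (radially), 7.5 mm thick, and stands 19 mm above the flat bar of the lever below it; nothing stands beside it
- flow_cup: white flow cup standing on its rim, 72 mm across, 67 mm tall; a bystander
- glass_beaker: clear beaker, 68 mm across, 72 mm tall; a bystander
- loose_lid: white screw lid lying open side up, 70 mm across, 16 mm tall; a bystander
- open_spanner: combination spanner, 159 mm long, lying in front of the shaker; a bystander
- pen: black marker pen, 131 mm long, lying in front of the shaker; a bystander

How it is judged (in metres and radians):
On the way, in this order (a step that is already met when the one before it is completed fails the run):
1. the direction lever is thrown to the tightening side before the screw has been turned (pad moved by less than 2 mm) (value of joint direction_lever below -0.12 rad and distance of pad from where it was at the start of the episode below 0.002 m), for 0.2 s.
2. the handle has been swung back counter-clockwise to more than +0.3 rad, free-wheeling: the pad has still moved by less than 2.5 mm (value of joint direction_lever below -0.12 rad and value of joint handle above 0.3 rad and distance of pad from where it was at the start of the episode below 0.0025 m), for 0.05 s.
3. the pad squeezes the jar with more than 65 N (contact force between pad and jar above 65 N), for 0.3 s.
At the end, for the whole second after the job is handed in: the jar stands upright in the middle of the mat (within 12 mm) and the pad holds it with 60 to 165 N; the direction lever is in the tightening position (below -0.12 rad) and the handle is at rest (contact force between pad and jar between 60 and 165 N and value of joint direction_lever below -0.12 rad and angle between jar's own z axis and vertical below 0.05 rad and horizontal distance between jar and shaker below 0.012 m and linear speed of jar below 0.02 m/s and velocity of joint handle between -0.05 and 0.05 rad/s); the robot touches nothing.
It fails at once if the jar is squeezed with more than 180 N (contact force between pad and jar above 180 N).
It fails at once if a bystander is moved by more than 30 mm (distance of any of flow_cup, glass_beaker, loose_lid, open_spanner, pen from where it was at the start of the episode above 0.03 m).
It also fails if it takes over 72 s, if anything falls off the work surface, if the arm or the gripper's body presses on something with over 40 N, if the wrist force passes 120 N, or if a joint passes its speed limit or range.

## Robot

A 6-joint arm with a two-finger parallel gripper is mounted at the origin on a cart in front of the work surface, level with it; the furniture and walls round the work are solid. World frame = base frame: x ahead of the robot, y to its left, z up, the work surface at z = 0. Lengths are in mm, angles in rad, forces in N, time in s.
With the tool pointing down it reaches from about 350 to 975 mm from the base axis. Payload 7.1 kg.
Tool frame: the origin (TCP) lies midway between the tips of the shut fingers; the grasp point (between the pads) lies 19 mm behind it (ctrl.tcp_to_grasp is the distance from the TCP to the grasp point, in mm); z points along the fingers, y is the line along which they close (so a half turn about z gives the same grasp; the last joint's range is limited). The gripper opens to 88 mm and grips with 3 to 60 N. Pads are 20 mm wide; open, the fingers measure 115 mm over their backs; the gripper's body (75 mm by 178 mm) begins 61 mm behind the grasp point.
Start: joints at [-1.34, 0.423, 1.63, -0, 1.089, -0.019], TCP at [154.525, -605.58, 222.675] pointing down, gripper open.
Joint ranges: [-3, 3], [-0.9, 2.11], [0.09, 2.58], [-1.31, 4.45], [0.11, 2.69], [-2.54, 2.54]. Speed limits (rad/s): [2.39, 2.39, 3.01, 3.14, 3.14, 3.14].

## Interface

Orientations are given as a rotation vector (axis times angle).
In Python, from workcell import get_obs, cams, ticket, boxes_of, ctrl gives the robot as it stands.
- The arm moves only by the shell command python3 -m creep 'ROWS' [OPENING]. ROWS is JSON, one flat list of numbers, 4 for each row, row after row: the shift along the world's x, y, z in m, then the turn about the world's z in rad. In form: [tx, ty, tz, spin, tx, ty, tz, spin, ...]. A call has 1 to 10 rows; each row is the pose to reach, as a shift and turn from the pose commanded when the call began; what a row does not reach only later rows make up. A row lasts 1/12 s, in which the tool goes at most 41.7 mm and 7.16 degrees, less where a joint would pass 70% of its speed; a pose out of reach is approached as far as the arm can. A call with a gripper value outside its range is refused whole. OPENING is the opening, from 0 (shut) to 1 (fully open), set as the call begins (- or left out, the last holds). The fingers move at their own pace and stop on an object; the grip force is fixed at half the most. Time passes only in rows, so rows that repeat a pose let the fingers close. It gives the time, the measured TCP pose, the force, the opening and the grip force at its end, in the units of the state.
- get_obs(): the state, without advancing time (a new reading comes with each control period).
- cams.get_image(name): name is "side" or "top"; returns (picture, depth): 480x640x3 uint8, red, green, blue; 480x640 float32, mm along the optical axis (not along the pixel's ray), 0 where there is no reading.
- cams.get_calibration(name): a dict with "mtx" (3x3 intrinsics, pixels), "R" (3x3) and "t" (3): a world point X has camera coordinates R X + t. Camera axes: x right, y down, z forward; pixel columns grow to the right and rows downward; lengths in mm; the calibration is good to about 2 mm. A picture is of the moment at which its call begins. get_calibration takes no time and is no camera call.
- ticket.close_job(): hands the job in; it is judged then, once.
Trained networks look in the newest picture that a camera, given by its name, has taken for a name from the list of things; names that differ only in an ending like _2 or _b are one class to them, and where a whole thing is asked for, a point or a joint stands for the part that bears it (a point fixed in the world has none). Each returns a list of dicts, best first, with "score" (0 to 1); they miss things now and then, are a little off and sometimes report something else, mostly with a low value. They report only what shows in the picture. A call takes as long as a camera call.
- boxes_of(camera, target): "centre" ([column, row] in pixels, amid what is visible of it).
The state is a dict: "t": time; "qpos": joint angles; "qvel": joint speeds; "joint_torque": joint torques, N m; "ee_pos": TCP position; "orientation": TCP orientation; "ft_force": force on the tool from outside, world axes, zero at the start; "moment": the same for the moment, N m; "width": finger opening in mm; "grasp_force": force on a finger pad.
Only numpy, scipy, OpenCV 4.12 (cv2) and the standard library are available. Lean on these libraries where they do the work, as an engineer would, in place of code of your own. Each camera call takes 0.05 s, during which the arm holds its last target. There are 200 camera calls.

## Working session

There is one attempt and no reset: what is moved stays moved. The work goes in short steps, Python scripts to look and compute and a shell command to move; the robot and the scene stay as the last step left them, time stands still between calls to the robot, and variables do not carry over. Pictures are saved under pics/ and viewed, at most 10 in all, crops included, and the job is handed in when it is done.

```bash
ls; mkdir -p pics; cat > h.py <<'E'
import numpy as np, cv2
from workcell import get_obs, cams, ticket, boxes_of, ctrl
def ray(cam,px):
    c=cams.get_calibration(cam);K,R,t=map(np.array,(c["mtx"],c["R"],c["t"]))
    d=R.T@np.linalg.inv(K)@np.array([px[0],px[1],1.]);o=-R.T@t.ravel();return o,d
def at_z(cam,px,z):
    o,d=ray(cam,px);return o+d*(z-o[2])/d[2]
def at_depth(cam,px,dep):
    o,d=ray(cam,px);return o+d*dep
E
python3 - <<'E'
from h import *
np.set_printoptions(precision=1,suppress=True)
o=get_obs();print(o)
for c in("top","side"):
    im,dp=cams.get_image(c);cv2.imwrite(f"pics/{c}0.png",im[:,:,::-1]);np.save(f"pics/{c}0.npy",dp)
    print(c,ray(c,(320,240)))
    for n in("shaker","jar","pad","handle","handle_grip","direction_lever","lever_tip","screw_axis","open_spanner","pen","flow_cup","glass_beaker","loose_lid"):
        try:
            for b in boxes_of(c,n)[:2]:
                x,y=b["centre"];q=dp[int(y),int(x)]
                print(n,round(b["score"],2),np.array(b["centre"]),q,at_depth(c,(x,y),q))
        except Exception as e: print(n,e)
E
```

```text
pics
{'t': 0.0, 'qpos': array([-1.3,  0.4,  1.6, -0. ,  1.1, -0. ]), 'qvel': array([ 0., -0.,  0.,  0.,  0.,  0.]), 'joint_torque': array([ -0. , -54.5, -27.4,   0.1,   0. ,  -0. ]), 'ee_pos': array([ 154.4, -605.1,  221.9]), 'orientation': array([-3.1, -0.4,  0. ]), 'ft_force': array([-0.2,  0.4, -0.2]), 'moment': array([-0.,  0., -0.]), 'grasp_force': 0.0, 'width': 87.43359482319742}
top (array([ 399.2, -266.9, 1215.4]), array([ 0.1,  0. , -1. ]))
shaker 0.92 [272.1 230. ] 1055.1886 [ 556.3 -161.1  172.2]
pad 0.71 [271.8 231.1] 1059.5076 [ 554.9 -160.1  167.7]
handle 0.82 [241.4 235. ] 985.6669 [ 537.6 -115.1  240.3]
handle_grip 0.65 [240.  234.5] 985.2131 [ 538.4 -112.7  240.9]
direction_lever 0.53 [242.7 226.6] 999.89233 [ 554.2 -115.2  228. ]
lever_tip 0.72 [246.3 227.3] 984.4245 [ 550.5 -123.8  243.1]
screw_axis 0.79 [242.7 235.6] 988.18085 [ 536.9 -116.9  237.7]
open_spanner 0.9 [282.9 288. ] 1209.7092 [ 457.2 -167.9    4.6]
pen 0.65 [262.9 309.7] 1198.4752 [ 411.6 -126.6   10.8]
flow_cup 0.98 [353.8 262. ] 1156.7029 [ 506.4 -316.1   62.8]
flow_cup 0.52 [282.1 287.4] 1217.9645
[... 429 characters left out ...]
167.6  169.8]
handle 0.83 [315.  177.8] 995.6983 [ 535.1 -113.1  243.2]
handle_grip 0.82 [313.4 179.4] 996.88086 [ 531.7 -113.5  239.9]
direction_lever 0.67 [319.2 184.7] 987.4139 [ 542.3 -129.1  234.8]
direction_lever 0.21 [260.1 281.3] 1076.8495 [ 406.1 -154.6   13.5]
lever_tip 0.46 [319.5 181.3] 991.8621 [ 543.7 -121.4  238.7]
screw_axis 0.97 [316.9 183. ] 1000.4654 [ 538.8 -115.1  232. ]
open_spanner 0.52 [282.  280.1] 1088.8169 [ 455.3 -148.1    8.1]
pen 0.64 [259.9 279. ] 1083.7848 [ 405.6 -146.2   13.5]
flow_cup 0.63 [311.3 327.9] 915.14056 [ 505.6 -341.    38. ]
glass_beaker 0.68 [268.9 316.8] 902.0798 [ 426.4 -331.9   65.2]
loose_lid 0.7 [355.3 329.5] 965.1386 [ 596.6 -314.1   -0.2]
```

```bash
python3 - <<'E'
import cv2
a=cv2.imread("pics/top0.png")[150:340,170:410];cv2.imwrite("pics/top0c.png",cv2.resize(a,None,fx=3.1,fy=3.1,interpolation=2))
a=cv2.imread("pics/side0.png")[130:370,220:440];cv2.imwrite("pics/side0c.png",cv2.resize(a,None,fx=2.5,fy=2.5,interpolation=2))
E
```

```text
(no output)
```

View pics/top0c.png

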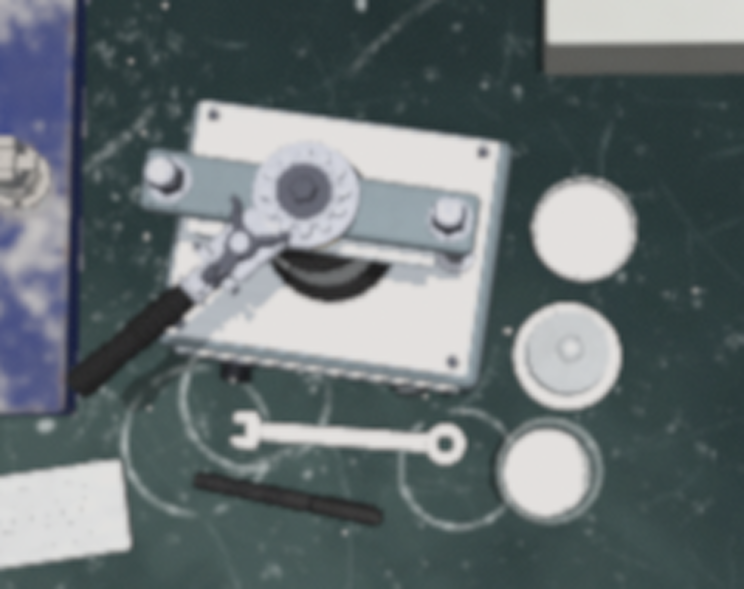

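View pics/side0c.png

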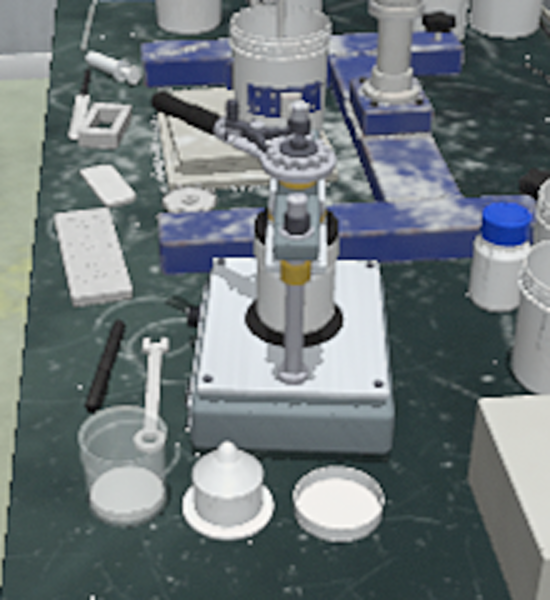

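```bash
python3 - <<'E'
from h import *
np.set_printoptions(precision=0,suppress=True,linewidth=250)
dp=np.load("pics/top0.npy");c="top"
r=range(203,250);cs=range(222,290)
def H(u,v): return at_depth(c,(u,v),dp[v,u])
print("    ",list(cs)[::1][:0])
for v in range(206,252,1): print(v,"".join("%4d"%H(u,v)[2] for u in range(226,284)))
a=cv2.imread("pics/top0.png")[200:280,190:290];cv2.imwrite("pics/top0z.png",cv2.resize(a,None,fx=7,fy=7,interpolation=2))
a=cv2.imread("pics/side0.png")[150:220,270:370];cv2.imwrite("pics/side0z.png",cv2.resize(a,None,fx=7,fy=7,interpolation=2))
E
```

```text
[]
206  231 225 222 218 206 209 208 209 212 207 208 204 207 207 207 207 209 209 209 210 207 207 208 206 208 209 211 222 231 226 235 233 235 235 237 236 239 234 242 239 238 241 238 238 239 238 238 238 238 238 236 236 239 235 234 226 231 229
207  230 225 223 215 207 213 208 208 206 205 208 208 210 206 209 208 209 209 209 207 209 211 208 205 207 210 208 231 231 227 227 233 238 238 238 238 239 238 240 247 246 242 248 248 248 239 237 239 242 239 235 237 237 233 229 233 226 232
208  227 225 219 211 210 212 207 208 207 208 210 206 208 206 212 207 205 210 208 209 210 206 206 208 208 209 224 230 229 226 229 234 238 241 239 239 236 238 245 247 250 244 245 247 244 237 239 241 241 241 239 237 237 237 227 228 233 230
209  227 223 218 213 207 210 208 208 208 211 207 208 207 209 206 208 207 206 207 205 212 208 211 214 208 203 228 230 225 229 227 236 233 239 236 240 237 238 246 249 246 246 246 248 249 247 241 239 238 241 242 239 238 238 236 236 228 229
210  223 216 218 208 209 208 209 209 208 212 208 209 210 206 208 207 210 205 207 209 210 209 208 211 209 206 230 229 239 236 236 237 236 239 237 239 
[... 9104 characters left out ...]
34 238 228 230 230 226  67  70  70  66  68  67  66  71  70  70  67  73  69  67  71  69  69  69  671215  69  68  68  69  66  68  67  74  67  67  65  70  70  68  68  71  69  67  67  68  68  68  68  71  66  68  74  65  70  69  69
250  237 234 235 231 226 225  66  63  72  68  71  70  66  67  71  68  66  69  70  70  65  69  70  71  71  70  68  69  69  67  63  66  72  68  67  66  68  70  70  70  72  69  67  64  73  67  73  671215  69  72  71  69  70  67  68  67  68
251  232 230 226 229 226  67  67  71  68  72  71  71  73  67  68  69  66  69  69  70  67  70  65  65  71  69  65  68  70  73  68  69  69  69  69  69  73  69  68  71  69  68  68  65  65  72  69  69  73  73  67  68  71  71  70  67  68  71
```

View pics/top0z.png

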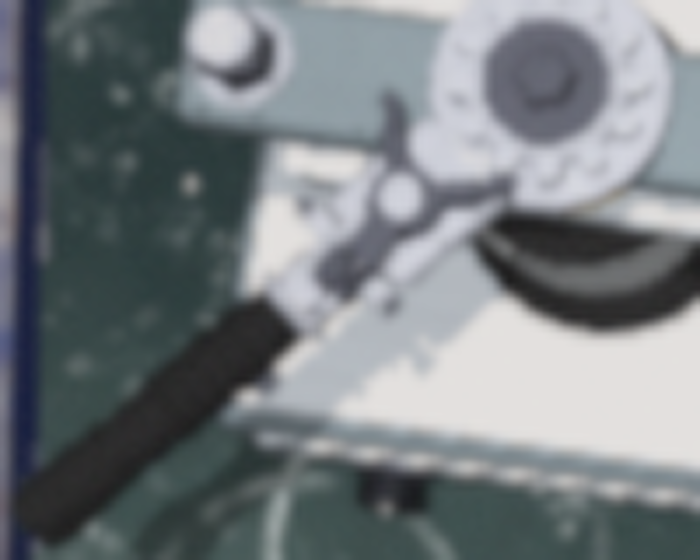

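View pics/side0z.png

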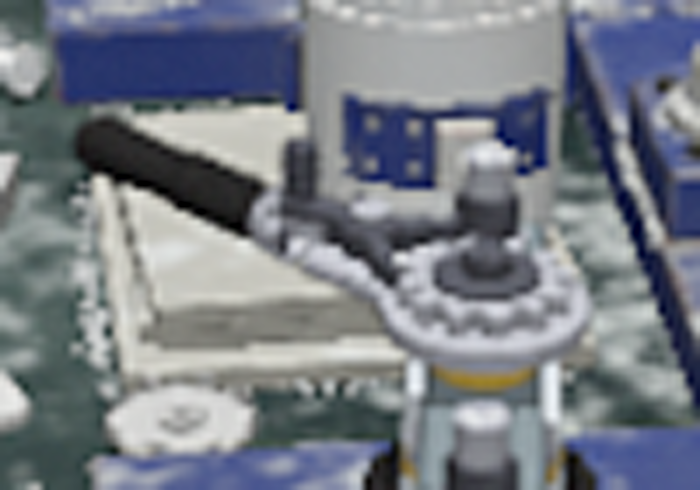

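```bash
python3 - <<'E'
from h import *
from scipy.spatial.transform import Rotation as Rn
np.set_printoptions(precision=3,suppress=True,linewidth=200)
def cloud(c):
    dp=np.load(f"pics/{c}0.npy").astype(float);v,u=np.mgrid[:480,:640]
    C=cams.get_calibration(c);K,R,t=map(np.array,(C["mtx"],C["R"],C["t"]))
    d=np.stack([u,v,np.ones_like(u)],-1)@np.linalg.inv(K).T@R
    return d*dp[...,None]+(-R.T@t.ravel()),dp
P,dp=cloud("top");S,ds=cloud("side")
A=at_z("top",(267.9,210.7),247);print("axis",A)
m=P[228:246,230:246][P[228:246,230:246][...,2]>254];print("tab top",np.median(m,0),m.mean(0),len(m))
for Q,n in((P,"top"),(S,"side")):
    k=(Q[...,2]>251)&(Q[...,2]<270)&(np.linalg.norm(Q[...,:2]-A[:2],axis=-1)<110);print(n,"tab",Q[k].mean(0),k.sum())
    # handle grip points
    im=cv2.imread(f"pics/{n}0.png")
    rel=Q[...,:2]-A[:2];r=np.linalg.norm(rel,axis=-1)
    k=(Q[...,2]>222)&(Q[...,2]<245)&(r>88)&(r<175)&(im.max(-1)<75)
    q=Q[k];c0=q.mean(0);w=np.linalg.svd(q[:,:2]-c0[:2],full_matrices=False)[2][0]
    w=w*np.sign(w@(c0[:2]-A[:2]));off=np.cross(np.r_[w,0],np.r_[c0[:2]-A[:2],0])[2]
    print(n,"grip",c0,k.sum(),"dir",w,np.arctan2(w[1],w[0]),"line offset from axis",off,"rmax",r[k].max(),"zmax",np.percentile(q[:,2],95))
    k=(Q[...,2]>150)&(Q[...,0]>250)&(Q[...,0]<900)&(Q[...,1]>-600)&(Q[...,1]<300)&(np.linalg.norm(Q[...,:2]-A[:2],axis=-1)>175)&(dp if n=="top" else ds).astype(bool)
    q=Q[k];
    if len(q):
        g,cn=np.unique((q[:,:2]//40*40).astype(int),axis=0,return_counts=True)
        for a,b in zip(g,cn):
            if b>8: print(n,"high",a,b,q[((q[:,:2]//40*40)==a).all(1)][:,2].max())
# pillars: tops
for px in((170+165/3.1,150+172/3.1),(170+450/3.1,150+215/3.1)): print("pillar",at_z("top",px,238))
o=get_obs();print(Rn.from_rotvec(o["orientation"]).as_matrix(),ctrl.tcp_to_grasp)
E
```

```text
axis [ 578.652 -161.236  247.   ]
tab top [ 531.028 -111.745  259.221] [ 530.66  -111.698  259.466] 31
top tab [ 530.367 -111.899  258.705] 35
top grip [495.105 -61.948 233.863] 473 dir [-0.651  0.759] 2.2798828383448253 line offset from axis -1.2414705628351754 rmax 170.23529970641866 zmax 237.85949747998362
top high [560 200] 647 395.70163883795976
top high [560 240] 229 353.2781357447859
top high [560 280] 32 177.1640568416408
top high [600 200] 974 405.1882655882374
top high [600 240] 113 213.37329956003737
top high [640 200] 374 403.90593767836344
top high [640 240] 73 363.2918244928169
top high [640 280] 48 177.57312114267324
top high [680 200] 73 373.25161852184567
top high [680 240] 166 361.1622589852574
top high [720 240] 1128 354.6886784593347
top high [720 280] 188 280.89290106889223
top high [ 760 -440] 14 168.17114474346954
top high [ 760 -400] 282 251.1704669900089
top high [ 760 -360] 73 248.03098224860162
top high [760 240] 324 352.4382764822084
top high [760 280] 16 214.90954736672677
top high [ 800 -440] 80 340.590221141779
top high [ 800 -400] 211 250.7491029225186
[... 3908 characters left out ...]
 -200] 956 454.1184300679929
side high [ 880 -160] 183 341.10819030044973
side high [ 880 -120] 160 341.03731312530255
side high [880 -80] 948 459.3141738747371
side high [880 -40] 216 459.0763977495643
side high [880   0] 853 467.57400388229087
side high [880  40] 138 466.60043791740634
side high [880  80] 402 415.4443139138495
side high [880 120] 86 341.2734335097643
side high [880 160] 201 426.2852615784306
side high [880 200] 155 429.3510112010233
side high [880 240] 110 422.4268458953675
side high [880 280] 193 459.4448806267021
pillar [589.974 -82.332 238.   ]
pillar [ 564.63  -242.383  238.   ]
[[ 0.969  0.247  0.   ]
 [ 0.247 -0.969 -0.   ]
 [ 0.     0.    -1.   ]] 18.700000000000003
```

```bash
python3 -m creep '[0.1,0.1,0.1,-0.3, 0.2,0.25,0.1,-1.11, 0.2,0.25,0.1,-1.11, 0.2,0.25,0.1,-1.11, 0.2,0.25,0.1,-1.11, 0.2,0.25,0.1,-1.11, 0.2,0.25,0.1,-1.11, 0.2,0.25,0.1,-1.11, 0.2,0.25,0.1,-1.11, 0.2,0.25,0.1,-1.11]' 0.4; python3 -c "
from h import *;print(get_obs()['qpos'])"
```

```text
t: 2.23
ee_pos: [356.8, -353.3, 324.2]
orientation: [2.853, -1.314, 0.004]
ft_force: [-0.4, -0.4, 0.5]
width: 35.2
grasp_force: 0.0
[-8.04688579e-01  1.26764294e-01  1.78946965e+00  1.00141367e-03
  1.22294542e+00  1.62916397e+00]
```

```bash
python3 -m creep '[0.176,0.244,-0.02,0, 0.176,0.244,-0.02,0, 0.176,0.244,-0.02,0, 0.176,0.244,-0.02,0, 0.176,0.244,-0.02,0, 0.176,0.244,-0.02,0, 0.176,0.244,-0.02,0, 0.176,0.244,-0.02,0, 0.176,0.244,-0.02,0, 0.176,0.244,-0.02,0]'; python3 - <<'E'
from h import *
for c in("top","side"):
    im,dp=cams.get_image(c);cv2.imwrite(f"pics/{c}1.png",im[:,:,::-1]);np.save(f"pics/{c}1.npy",dp)
a=cv2.imread("pics/top1.png")[180:280,190:310];b=cv2.imread("pics/side1.png")[120:220,260:380]
cv2.imwrite("pics/1.png",cv2.resize(np.vstack([a,b])[:, :],None,fx=3,fy=3,interpolation=2) if 0 else cv2.resize(np.hstack([a,b]),None,fx=3.3,fy=3.3,interpolation=2))
print(get_obs())
E
```

```text
t: 3.07
ee_pos: [530.2, -111.6, 302.5]
orientation: [2.856, -1.307, -0.001]
ft_force: [0.2, -0.0, -0.5]
width: 35.2
grasp_force: 0.0
{'t': 3.1667, 'qpos': array([-2.31482625e-01,  2.13124868e-01,  1.73420768e+00, -4.41000745e-04,
        1.19455562e+00,  2.20079736e+00]), 'qvel': array([-1.28971621e-02, -3.46398208e-03, -2.15633594e-04,  1.80177146e-04,
       -9.13357977e-05,  2.60323518e-03]), 'joint_torque': array([ 8.88176356e-01, -4.30670893e+01, -2.95904088e+01,  5.39494125e-03,
       -7.72357173e-02, -7.04008446e-03]), 'ee_pos': array([ 529.70472046, -112.75992067,  302.74661288]), 'orientation': array([ 2.85431564e+00, -1.31133264e+00, -3.27451349e-04]), 'ft_force': array([-0.21589571, -0.26644995, -0.3808559 ]), 'moment': array([ 0.07783789, -0.04158029,  0.02371291]), 'grasp_force': 0.0, 'width': 34.986601839763395}
```

View pics/1.png

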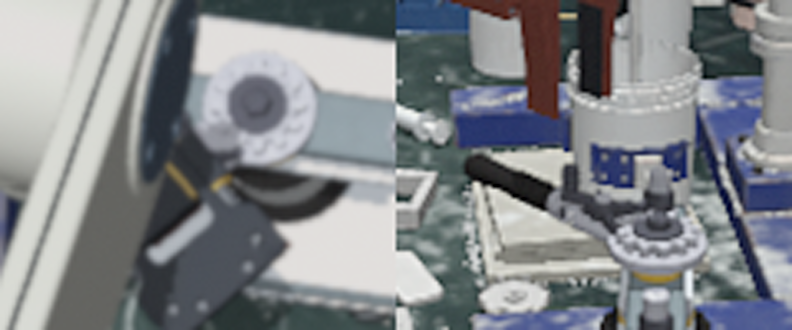

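```bash
python3 -m creep '[0,0,-0.035,0, 0,0,-0.050,0, 0,0,-0.054,0, 0,0,-0.054,0]'; python3 -m creep '[0.004,0.0035,0,0, 0.007,0.006,0,0, 0.009,0.0077,0,0, 0.011,0.0094,0,0, 0.011,0.0094,0,0]'; python3 -m creep '[0.001,0.0008,0,0, 0.002,0.0016,0,0, 0.003,0.0025,0,0, 0.003,0.0025,0,0]'; python3 -m creep '[0.001,0.0008,0,0, 0.002,0.0016,0,0, 0.003,0.0025,0,0, 0.003,0.0025,0,0]'
```

```text
t: 3.5
ee_pos: [529.2, -112.8, 247.9]
orientation: [2.854, -1.313, -0.004]
ft_force: [-0.0, 0.2, 0.4]
width: 35.2
grasp_force: 0.0
t: 3.92
ee_pos: [542.2, -101.9, 249.3]
orientation: [-2.856, 1.309, -0.002]
ft_force: [-1.0, -1.5, 0.8]
width: 35.2
grasp_force: 0.3
t: 4.25
ee_pos: [544.7, -99.5, 248.6]
orientation: [-2.855, 1.31, -0.0]
ft_force: [-0.1, -0.5, 0.6]
width: 35.4
grasp_force: 0.1
t: 4.58
ee_pos: [547.9, -97.0, 248.7]
orientation: [-2.855, 1.31, -0.001]
ft_force: [0.7, -0.1, -0.8]
width: 35.1
grasp_force: 0.0
```

```bash
python3 -m creep '[-0.004,-0.0035,0,0, -0.007,-0.006,0,0, -0.007,-0.006,0.02,0, -0.007,-0.006,0.054,0, -0.007,-0.006,0.054,0]'; python3 - <<'E'
from h import *
np.set_printoptions(precision=1,suppress=True)
c="side";im,dp=cams.get_image(c);cv2.imwrite("pics/side2.png",im[:,:,::-1])
A=np.array([578.,-161.8])
C=cams.get_calibration(c);K,R,t=map(np.array,(C["mtx"],C["R"],C["t"]))
v,u=np.mgrid[:480,:640];Q=(np.stack([u,v,np.ones_like(u)],-1)@np.linalg.inv(K).T@R)*dp[...,None].astype(float)-R.T@t.ravel()
r=np.linalg.norm(Q[...,:2]-A,axis=-1)
k=(Q[...,2]>251)&(Q[...,2]<266)&(r<100)&(r>45);print("tab",Q[k].mean(0),k.sum())
a=im[150:220,270:370,::-1];cv2.imwrite("pics/side2z.png",cv2.resize(a,None,fx=7,fy=7,interpolation=2))
E
```

```text
t: 5.0
ee_pos: [542.9, -104.2, 308.2]
orientation: [-2.854, 1.31, -0.013]
ft_force: [0.5, 0.8, 0.8]
width: 35.2
grasp_force: 0.0
tab [ 542.9 -103.   256.9] 25
```

View pics/side2z.png

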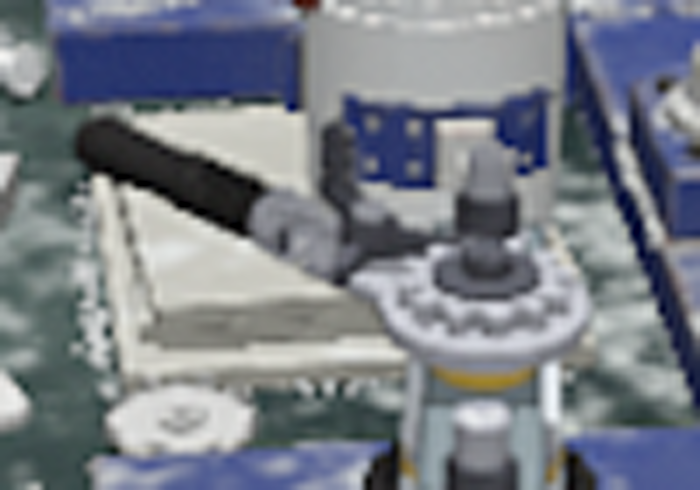

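```bash
cat >> h.py <<'E'
A=np.array([578.,-161.8]);F=2.985
def arc(p0,p1,n,r=130):
    f=lambda p:A+r*np.array([np.cos(F+p),np.sin(F+p)])
    b=f(p0);out=[]
    for k in range(1,n+1):
        p=p0+(p1-p0)*k/n;d=(f(p)-b)/1000;out.append("%.4f,%.4f,0,%.3f"%(d[0],d[1],p-p0))
    print(p0,"->",p1,b.round(1),"end",f(p1).round(1));print(", ".join(out))
E
python3 -m creep '[-0.035,0.03,0,0, -0.047,0.040,-0.03,0, -0.047,0.040,-0.06,0, -0.047,0.040,-0.09,0, -0.047,0.040,-0.092,0, -0.047,0.040,-0.092,0]' 0.45
python3 - <<'E'
from h import *
arc(-.705,.195,10);arc(.195,1.1,10)
E
```

```text
t: 5.55
ee_pos: [491.9, -63.1, 209.2]
orientation: [2.854, -1.31, -0.007]
ft_force: [1.7, -0.4, 0.3]
width: 39.3
grasp_force: 0.0
-0.705 -> 0.195 [493.3 -63.1] end [ 448.1 -166.8]
-0.0085,-0.0080,0,0.090, -0.0163,-0.0168,0,0.180, -0.0232,-0.0262,0,0.270, -0.0293,-0.0361,0,0.360, -0.0345,-0.0466,0,0.450, -0.0387,-0.0576,0,0.540, -0.0419,-0.0688,0,0.630, -0.0440,-0.0803,0,0.720, -0.0452,-0.0920,0,0.810, -0.0452,-0.1036,0,0.900
0.195 -> 1.1 [ 448.1 -166.8] end [ 501.7 -267. ]
0.0010,-0.0117,0,0.090, 0.0030,-0.0233,0,0.181, 0.0061,-0.0347,0,0.271, 0.0102,-0.0457,0,0.362, 0.0153,-0.0563,0,0.452, 0.0213,-0.0664,0,0.543, 0.0282,-0.0759,0,0.633, 0.0359,-0.0848,0,0.724, 0.0444,-0.0929,0,0.815, 0.0536,-0.1003,0,0.905
```

```bash
python3 -m creep '[-0.0085,-0.008,0,0.09, -0.0163,-0.0168,0,0.18, -0.0232,-0.0262,0,0.27, -0.0293,-0.0361,0,0.36, -0.0345,-0.0466,0,0.45]'; python3 - <<'E'
from h import *
o=get_obs();print(o["ft_force"],o["qpos"])
E
```

```text
t: 5.97
ee_pos: [460.1, -110.5, 212.6]
orientation: [-3.077, 0.633, -0.005]
ft_force: [1.3, 0.2, -0.1]
width: 39.3
grasp_force: 0.7
[ 1.32155114  0.24067282 -0.12548417] [-2.61175676e-01  2.11805965e-01  1.96720978e+00  4.78675865e-04
  9.59233722e-01  1.71536960e+00]
```

```bash
python3 -m creep '[-0.0042,-0.011,0,0.09, -0.0074,-0.0222,0,0.18, -0.0095,-0.0337,0,0.27, -0.0107,-0.0454,0,0.36, -0.0107,-0.057,0,0.45]'; python3 -m creep '[0.001,-0.0117,0,0.09, 0.003,-0.0233,0,0.181, 0.0061,-0.0347,0,0.271, 0.0102,-0.0457,0,0.362, 0.0153,-0.0563,0,0.452, 0.0213,-0.0664,0,0.543, 0.0282,-0.0759,0,0.633, 0.0359,-0.0848,0,0.724, 0.0444,-0.0929,0,0.815, 0.0536,-0.1003,0,0.905]'; python3 -m creep '[0,0,0,0]'; python3 - <<'E'
from h import *
np.set_printoptions(precision=2,suppress=True)
o=get_obs();print(o["ft_force"],o["qpos"])
im,dp=cams.get_image("side");cv2.imwrite("pics/side3.png",im[:,:,::-1]);im2,_=cams.get_image("top")
b=np.hstack([im[110:250,240:400],im2[180:320,190:350]])[:,:,::-1];cv2.imwrite("pics/3.png",cv2.resize(b,None,fx=2.5,fy=2.5,interpolation=2))
E
```

```text
t: 6.38
ee_pos: [449.6, -167.9, 212.7]
orientation: [3.14, 0.068, 0.005]
ft_force: [0.7, 0.9, -0.2]
width: 39.8
grasp_force: 0.7
t: 7.22
ee_pos: [502.9, -268.0, 212.6]
orientation: [2.794, 1.434, 0.002]
ft_force: [-0.9, 1.5, -0.2]
width: 39.1
grasp_force: 0.7
t: 7.3
ee_pos: [504.0, -269.0, 212.6]
orientation: [2.793, 1.431, 0.003]
ft_force: [-0.6, 0.2, 0.3]
width: 39.6
grasp_force: 0.0
[-0.55  0.23  0.29] [-0.51  0.36  1.76 -0.    1.02  0.11]
```

View pics/3.png

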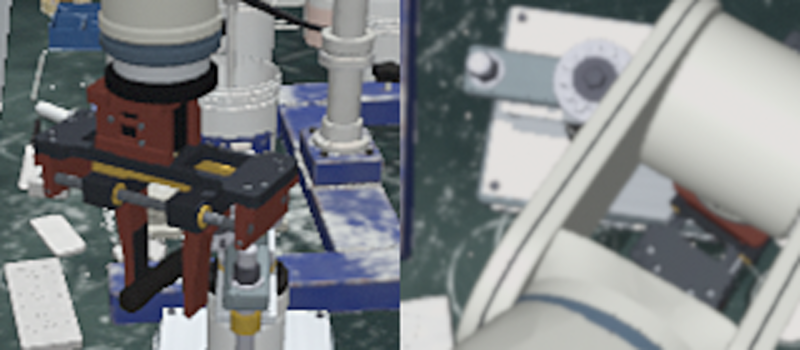

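```bash
cat >> h.py <<'E'
def force():
    o=get_obs();d=o["ee_pos"][:2]-A;p=(np.arctan2(d[1],d[0])-F+np.pi)%(2*np.pi)-np.pi;u=d/np.linalg.norm(d)
    print("phi %.3f r %.1f z %.1f Ft %.2f Fr %.2f Fz %.2f q6 %.2f gf %.1f"%(p,np.linalg.norm(d),o["ee_pos"][2],o["ft_force"][:2]@[-u[1],u[0]],o["ft_force"][:2]@u,o["ft_force"][2],o["qpos"][5],o["grasp_force"]))
E
python3 - <<'E'
from h import *
force()
arc(1.1,.6,10);arc(.6,.3,10);arc(.3,0,10);arc(0,-.3,10);arc(-.3,-.6,10);arc(-.6,-.9,10);arc(-.9,-1.2,10)
E
```

```text
phi 1.107 r 130.1 z 211.8 Ft 1.23 Fr -0.32 Fz 0.33 q6 0.12 gf 0.0
1.1 -> 0.6 [ 501.7 -267. ] end [ 460.6 -217.6]
-0.0052,0.0039,0,-0.050, -0.0101,0.0081,0,-0.100, -0.0149,0.0126,0,-0.150, -0.0194,0.0173,0,-0.200, -0.0237,0.0222,0,-0.250, -0.0277,0.0273,0,-0.300, -0.0315,0.0325,0,-0.350, -0.0350,0.0380,0,-0.400, -0.0382,0.0437,0,-0.450, -0.0411,0.0495,0,-0.500
0.6 -> 0.3 [ 460.6 -217.6] end [ 449.3 -180.4]
-0.0016,0.0035,0,-0.030, -0.0031,0.0071,0,-0.060, -0.0045,0.0108,0,-0.090, -0.0058,0.0145,0,-0.120, -0.0070,0.0182,0,-0.150, -0.0081,0.0219,0,-0.180, -0.0090,0.0257,0,-0.210, -0.0099,0.0295,0,-0.240, -0.0106,0.0333,0,-0.270, -0.0112,0.0372,0,-0.300
0.3 -> 0 [ 449.3 -180.4] end [ 449.6 -141.5]
-0.0005,0.0039,0,-0.030, -0.0009,0.0077,0,-0.060, -0.0011,0.0116,0,-0.090, -0.0013,0.0155,0,-0.120, -0.0013,0.0194,0,-0.150, -0.0012,0.0233,0,-0.180, -0.0010,0.0272,0,-0.210, -0.0007,0.0311,0,-0.240, -0.0003,0.0350,0,-0.270, 0.0003,0.0389,0,-0.300
0 -> -0.3 [ 449.6 -141.5] end [ 461.3 -104.5]
0.0007,0.0038,0,-0.030, 0.0014,0.0077,0,-0.060, 0.0023,0.0115,0,-0.090, 0.0034,0.0152,0,-0.120, 0.0045,
[... 289 characters left out ...]
168,0,-0.150, 0.0121,0.0200,0,-0.180, 0.0145,0.0231,0,-0.210, 0.0170,0.0261,0,-0.240, 0.0195,0.0290,0,-0.270, 0.0221,0.0319,0,-0.300
-0.6 -> -0.9 [483.5 -72.6] end [514.1 -48.6]
0.0027,0.0028,0,-0.030, 0.0055,0.0055,0,-0.060, 0.0084,0.0081,0,-0.090, 0.0114,0.0107,0,-0.120, 0.0144,0.0131,0,-0.150, 0.0175,0.0155,0,-0.180, 0.0207,0.0177,0,-0.210, 0.0239,0.0199,0,-0.240, 0.0272,0.0220,0,-0.270, 0.0306,0.0240,0,-0.300
-0.9 -> -1.2 [514.1 -48.6] end [550.4 -34.8]
0.0034,0.0019,0,-0.030, 0.0069,0.0036,0,-0.060, 0.0104,0.0053,0,-0.090, 0.0140,0.0068,0,-0.120, 0.0176,0.0083,0,-0.150, 0.0213,0.0096,0,-0.180, 0.0250,0.0108,0,-0.210, 0.0287,0.0120,0,-0.240, 0.0325,0.0130,0,-0.270, 0.0363,0.0138,0,-0.300
```

```bash
f(){ python3 -c "from h import *;force()"; }
python3 -m creep '[-0.0052,0.0039,0,-0.05, -0.0101,0.0081,0,-0.1, -0.0149,0.0126,0,-0.15, -0.0194,0.0173,0,-0.2, -0.0237,0.0222,0,-0.25]' >/dev/null; f
python3 -m creep '[-0.004,0.0051,0,-0.05, -0.0078,0.0103,0,-0.1, -0.0113,0.0158,0,-0.15, -0.0145,0.0215,0,-0.2, -0.0174,0.0273,0,-0.25]' >/dev/null; f
python3 -m creep '[-0.0016,0.0035,0,-0.03, -0.0031,0.0071,0,-0.06, -0.0045,0.0108,0,-0.09, -0.0058,0.0145,0,-0.12, -0.007,0.0182,0,-0.15]' >/dev/null; f
```

```text
phi 0.848 r 130.0 z 211.6 Ft 0.80 Fr 0.48 Fz -0.64 q6 0.39 gf 0.5
phi 0.604 r 130.1 z 211.7 Ft 6.37 Fr 3.50 Fz 0.35 q6 0.67 gf 3.0
phi 0.458 r 130.3 z 211.6 Ft 6.68 Fr 2.23 Fz -1.28 q6 0.84 gf 3.0
```

```bash
f(){ python3 -c "from h import *;force()"; }
python3 -m creep '[-0.0011,0.0037,0,-0.03, -0.002,0.0075,0,-0.06, -0.0029,0.0113,0,-0.09, -0.0036,0.0151,0,-0.12, -0.0042,0.019,0,-0.15]' >/dev/null; f
python3 -m creep '[-0.0005,0.0039,0,-0.03, -0.0009,0.0077,0,-0.06, -0.0011,0.0116,0,-0.09, -0.0013,0.0155,0,-0.12, -0.0013,0.0194,0,-0.15]' >/dev/null; f
python3 -m creep '[0.0001,0.0039,0,-0.03, 0.0003,0.0078,0,-0.06, 0.0006,0.0117,0,-0.09, 0.001,0.0156,0,-0.12, 0.0016,0.0195,0,-0.15]' >/dev/null; f
```

```text
phi 0.306 r 130.6 z 211.3 Ft 7.04 Fr 3.46 Fz -1.40 q6 1.02 gf 3.1
phi 0.155 r 130.9 z 211.1 Ft 7.59 Fr 2.86 Fz -2.09 q6 1.21 gf 3.1
phi 0.005 r 131.3 z 210.8 Ft 5.97 Fr 1.94 Fz -2.71 q6 1.40 gf 3.1
```

```bash
f(){ python3 -c "from h import *;force()"; }
python3 -m creep '[0.0007,0.0038,-0.001,-0.03, 0.0014,0.0077,-0.002,-0.06, 0.0023,0.0115,-0.003,-0.09, 0.0034,0.0152,-0.003,-0.12, 0.0045,0.019,-0.003,-0.15]' >/dev/null; f
python3 -m creep '[0.0012,0.0037,0,-0.03, 0.0025,0.0073,0,-0.06, 0.004,0.0109,0,-0.09]' >/dev/null; f
python3 -m creep '[0.0016,0.0036,0,-0.03, 0.0032,0.0071,-0.001,-0.06]' >/dev/null; f
```

```text
phi -0.144 r 131.5 z 207.9 Ft 7.04 Fr 3.07 Fz 0.61 q6 1.59 gf 3.2
phi -0.232 r 131.8 z 207.7 Ft 8.24 Fr 3.17 Fz 0.74 q6 1.71 gf 3.4
phi -0.290 r 131.8 z 206.8 Ft 8.74 Fr 4.28 Fz 0.54 q6 1.78 gf 3.5
```

```bash
f(){ python3 -c "from h import *;force()"; }
python3 -m creep '[0.0012,0.0023,0,-0.02]' >/dev/null; f
python3 -m creep '[0.0012,0.0023,0,-0.02]' >/dev/null; f
python3 -m creep '[0.0013,0.0023,0,-0.02]' >/dev/null; f
python3 -m creep '[0.0013,0.0023,0,-0.02]' >/dev/null; f
python3 -m creep '[0.0014,0.0022,0,-0.02]' >/dev/null; f
```

```text
phi -0.311 r 131.9 z 206.6 Ft 8.05 Fr 4.51 Fz 2.38 q6 1.81 gf 3.6
phi -0.329 r 131.9 z 206.7 Ft 7.98 Fr 3.85 Fz 2.67 q6 1.83 gf 3.6
phi -0.349 r 132.0 z 206.6 Ft 7.47 Fr 3.98 Fz 0.53 q6 1.86 gf 3.7
phi -0.368 r 132.1 z 206.6 Ft 8.06 Fr 3.25 Fz 1.02 q6 1.88 gf 3.7
phi -0.388 r 132.1 z 206.6 Ft 8.36 Fr 3.84 Fz 1.18 q6 1.91 gf 3.8
```

```bash
f(){ python3 -c "from h import *;force()"; }
python3 -m creep '[0.0014,0.0022,0,-0.02, 0.0028,0.0043,0,-0.04]' >/dev/null; f
python3 -m creep '[0.0015,0.0021,0,-0.02, 0.003,0.0042,0,-0.04]' >/dev/null; f
python3 -m creep '[0.0015,0.0021,0,-0.02, 0.003,0.0042,0,-0.04]' >/dev/null; f
python3 -m creep '[0.0016,0.0021,0,-0.02, 0.0032,0.0041,-0.001,-0.04]' >/dev/null; f
python3 -m creep '[0.0016,0.002,0,-0.02]' >/dev/null; f
python3 -m creep '[0.0016,0.002,0,-0.02]' >/dev/null; f
```

```text
phi -0.426 r 132.2 z 206.5 Ft 8.24 Fr 5.24 Fz 1.12 q6 1.96 gf 3.8
phi -0.464 r 132.3 z 206.4 Ft 8.65 Fr 4.65 Fz 1.39 q6 2.01 gf 3.9
phi -0.503 r 132.5 z 206.4 Ft 8.73 Fr 4.27 Fz -0.14 q6 2.06 gf 4.0
phi -0.542 r 132.5 z 205.4 Ft 8.53 Fr 3.20 Fz 1.92 q6 2.11 gf 4.1
phi -0.562 r 132.6 z 205.3 Ft 8.90 Fr 3.81 Fz 1.60 q6 2.13 gf 4.2
phi -0.581 r 132.7 z 205.4 Ft 9.28 Fr 2.88 Fz 1.94 q6 2.16 gf 4.2
```

```bash
f(){ python3 -c "from h import *;force()"; }
python3 -m creep '[0.0017,0.002,0,-0.02, 0.0034,0.0039,0,-0.04]' >/dev/null; f
python3 -m creep '[0.0018,0.0019,0,-0.02, 0.0036,0.0037,0,-0.04]' >/dev/null; f
python3 -m creep '[0.0018,0.0018,0,-0.02]' >/dev/null; f
python3 -m creep '[0.0019,0.0018,0,-0.02]' >/dev/null; f
python3 -m creep '[0.0019,0.0018,0,-0.02]' >/dev/null; f
```

```text
phi -0.620 r 132.8 z 205.5 Ft 9.39 Fr 2.96 Fz 1.92 q6 2.21 gf 4.3
phi -0.658 r 133.0 z 205.4 Ft 10.08 Fr 2.22 Fz 1.47 q6 2.25 gf 4.5
phi -0.677 r 133.1 z 205.4 Ft 9.41 Fr 2.50 Fz 2.54 q6 2.28 gf 4.5
phi -0.697 r 133.1 z 205.4 Ft 9.08 Fr 2.38 Fz 0.53 q6 2.30 gf 4.6
phi -0.716 r 133.2 z 205.4 Ft 10.05 Fr 1.29 Fz 1.04 q6 2.33 gf 4.6
```

```bash
f(){ python3 -c "from h import *;force()"; }
python3 -m creep '[0.0019,0.0017,0,-0.02]' >/dev/null; f
python3 -m creep '[0.002,0.0017,0,-0.02]' >/dev/null; f
python3 -m creep '[0.002,0.0016,0,-0.02]' >/dev/null; f
python3 -m creep '[0,0,0,0]' >/dev/null; f
python3 -m creep '[0,0,0,0,0,0,0,0,0,0,0,0]' >/dev/null; f
```

```text
phi -0.736 r 133.3 z 205.4 Ft 9.94 Fr 0.94 Fz 1.46 q6 2.35 gf 4.7
phi -0.755 r 133.3 z 205.4 Ft 9.74 Fr 1.09 Fz 1.65 q6 2.37 gf 4.7
phi -0.774 r 133.4 z 205.4 Ft 10.32 Fr 0.91 Fz 1.15 q6 2.40 gf 4.8
phi -0.776 r 133.4 z 205.4 Ft 8.61 Fr 1.85 Fz 1.92 q6 2.40 gf 4.4
phi -0.775 r 133.4 z 205.4 Ft 8.49 Fr 0.09 Fz 2.26 q6 2.40 gf 4.2
```

```bash
f(){ python3 -c "from h import *;force()"; }
python3 -m creep '[-0.003,-0.0022,0,0, -0.0055,-0.0041,0,0, -0.0076,-0.0057,0,0, -0.0076,-0.0057,0,0]' >/dev/null; f
python3 -m creep '[0,0,0.02,0, 0,0,0.05,0, 0,0,0.085,0, 0,0,0.12,0, -0.03,0.02,0.15,0, -0.06,0.04,0.15,0, -0.1,0.06,0.15,0, -0.1,0.06,0.15,0, -0.1,0.06,0.15,0, -0.1,0.06,0.15,0]'
python3 - <<'E'
from h import *
a,d1=cams.get_image("side");b,d2=cams.get_image("top")
o=np.hstack([a[130:290,240:400],b[170:330,190:350]])[:,:,::-1];cv2.imwrite("pics/4.png",cv2.resize(o,None,fx=2.5,fy=2.5,interpolation=2))
E
```

```text
phi -0.718 r 132.2 z 206.1 Ft 3.20 Fr 0.78 Fz 0.19 q6 2.38 gf 1.9
t: 14.32
ee_pos: [394.8, 0.3, 356.4]
orientation: [-2.789, 1.443, -0.003]
ft_force: [0.5, -0.0, -0.3]
width: 39.6
grasp_force: 0.0
```

View pics/4.png

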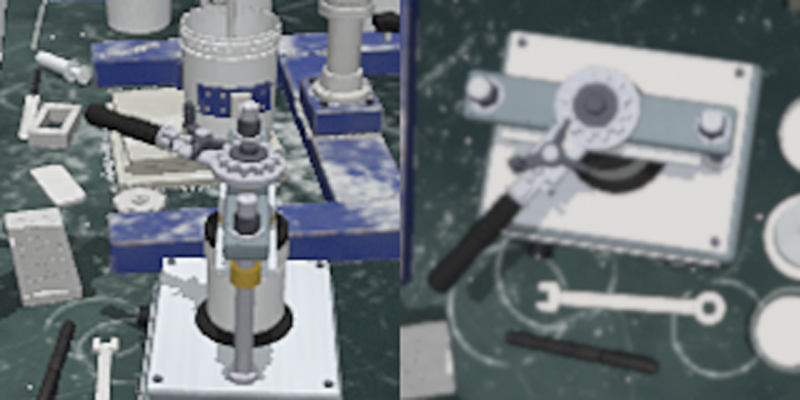

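```bash
python3 - <<'E'
from h import *
im,dp=cams.get_image("top");c="top"
C=cams.get_calibration(c);K,R,t=map(np.array,(C["mtx"],C["R"],C["t"]))
v,u=np.mgrid[:480,:640];Q=(np.stack([u,v,np.ones_like(u)],-1)@np.linalg.inv(K).T@R)*dp[...,None].astype(float)-R.T@t.ravel()
r=np.linalg.norm(Q[...,:2]-A,axis=-1)
k=(Q[...,2]>212)&(Q[...,2]<240)&(r>88)&(r<173)&(im.max(-1)<75)
c0=Q[k].mean(0);print(c0,k.sum(),np.arctan2(c0[1]-A[1],c0[0]-A[0])-F,np.percentile(Q[k][:,2],95),A+130*(c0[:2]-A)/np.linalg.norm(c0[:2]-A))
k=(Q[...,2]>243)&(Q[...,2]<262)&(r<100)&(r>55);print("tab",Q[k].mean(0),k.sum(),get_obs()["orientation"])
E
```

```text
[481.83089175 -74.27047773 229.37435666] 458 -0.5818088375655321 233.23403403616578 [481.8590889  -74.29614172]
tab [ 536.39320957 -107.70888715  253.4122795 ] 36 [-2.78936288e+00  1.44504154e+00 -1.83004378e-04]
```

```bash
f(){ python3 -c "from h import *;force()"; }
python3 -m creep '[0.04,-0.035,0,0.1, 0.07,-0.06,0,0.19, 0.087,-0.0746,-0.02,0.19, 0.087,-0.0746,-0.06,0.19, 0.087,-0.0746,-0.1,0.19, 0.087,-0.0746,-0.13,0.19, 0.087,-0.0746,-0.149,0.19, 0.087,-0.0746,-0.149,0.19]' ; f
python3 - <<'E'
from h import *
arc(-.58,-.78,10)
E
```

```text
t: 15.13
ee_pos: [478.8, -74.7, 201.9]
orientation: [2.912, -1.174, -0.014]
ft_force: [-0.5, 0.5, 0.2]
width: 39.5
grasp_force: 0.0
phi -0.564 r 132.0 z 201.9 Ft -0.02 Fr 0.68 Fz 0.20 q6 2.16 gf 0.0
-0.58 -> -0.78 [481.7 -74.5] end [501.  -57.1]
0.0018,0.0019,0,-0.020, 0.0036,0.0038,0,-0.040, 0.0054,0.0056,0,-0.060, 0.0073,0.0074,0,-0.080, 0.0092,0.0092,0,-0.100, 0.0111,0.0109,0,-0.120, 0.0131,0.0126,0,-0.140, 0.0151,0.0142,0,-0.160, 0.0172,0.0158,0,-0.180, 0.0193,0.0174,0,-0.200
```

```bash
f(){ python3 -c "from h import *;force()"; }
python3 -m creep '[0.0018,0.0019,0,-0.02, 0.0036,0.0038,0,-0.04, 0.0054,0.0056,0,-0.06]' >/dev/null; f
python3 -m creep '[0.0019,0.0018,0,-0.02]' >/dev/null; f
python3 -m creep '[0.0019,0.0018,0,-0.02]' >/dev/null; f
python3 -m creep '[0.0019,0.0017,0,-0.02]' >/dev/null; f
python3 -m creep '[0.002,0.0017,0,-0.02]' >/dev/null; f
```

```text
phi -0.645 r 129.0 z 208.2 Ft 0.81 Fr -0.02 Fz 0.01 q6 2.23 gf 0.0
phi -0.664 r 129.3 z 208.2 Ft 0.26 Fr 0.42 Fz 0.26 q6 2.26 gf 0.0
phi -0.682 r 129.7 z 207.9 Ft 0.71 Fr -2.12 Fz 1.09 q6 2.28 gf 1.2
phi -0.699 r 129.7 z 207.6 Ft 2.89 Fr -2.29 Fz 0.57 q6 2.31 gf 1.7
phi -0.717 r 129.8 z 207.3 Ft 3.56 Fr -2.60 Fz 0.47 q6 2.33 gf 2.3
```

```bash
f(){ python3 -c "from h import *;force()"; }
python3 -m creep '[0.002,0.0017,0,-0.02]' >/dev/null; f
python3 -m creep '[0.002,0.0016,0,-0.02]' >/dev/null; f
python3 -m creep '[0.002,0.0016,0,-0.02]' >/dev/null; f
```

```text
phi -0.735 r 129.9 z 207.0 Ft 5.31 Fr -3.78 Fz 1.07 q6 2.35 gf 3.0
phi -0.752 r 129.9 z 206.9 Ft 6.35 Fr -5.15 Fz 0.86 q6 2.38 gf 3.7
phi -0.769 r 130.0 z 206.8 Ft 7.91 Fr -5.01 Fz 0.95 q6 2.40 gf 4.3
```

```bash
f(){ python3 -c "from h import *;force()"; }
python3 -m creep '[-0.003,-0.0022,0,0, -0.006,-0.0045,0,0, -0.009,-0.0067,0,0, -0.012,-0.009,0,0.05, -0.0155,-0.0118,0,0.1, -0.0185,-0.0145,0,0.15, -0.0185,-0.0145,0,0.15]' >/dev/null; f
python3 -m creep '[0,0,0.02,0, 0,0,0.05,0, 0,0,0.085,0, 0,0,0.12,0, -0.03,0.02,0.15,0, -0.06,0.04,0.15,0, -0.1,0.06,0.15,0, -0.1,0.06,0.15,0, -0.1,0.06,0.15,0, -0.1,0.06,0.15,0]'
python3 - <<'E'
from h import *
im,dp=cams.get_image("top");c="top"
C=cams.get_calibration(c);K,R,t=map(np.array,(C["mtx"],C["R"],C["t"]))
v,u=np.mgrid[:480,:640];Q=(np.stack([u,v,np.ones_like(u)],-1)@np.linalg.inv(K).T@R)*dp[...,None].astype(float)-R.T@t.ravel()
r=np.linalg.norm(Q[...,:2]-A,axis=-1)
k=(Q[...,2]>212)&(Q[...,2]<240)&(r>88)&(r<173)&(im.max(-1)<75)
d=Q[k].mean(0)[:2]-A;th=np.arctan2(d[1],d[0]);print("handle",th-F)
k=(Q[...,2]>247)&(Q[...,2]<262)&(r<100)&(r>55);T=Q[k].mean(0)[:2]-A-46*d/np.linalg.norm(d);print("lever",np.arctan2(T[1],T[0])-th,np.linalg.norm(T))
print(ticket.close_job())
E
```

```text
phi -0.594 r 132.4 z 206.7 Ft 0.90 Fr -0.21 Fz -0.05 q6 2.21 gf 0.0
t: 17.38
ee_pos: [382.3, -11.3, 357.2]
orientation: [-2.883, 1.246, -0.003]
ft_force: [-0.5, 0.8, -0.7]
width: 39.6
grasp_force: 0.0
handle -0.58195085630889
lever -0.5178169032831135 24.147309212895706
the job is handed in; nothing more can be done
None
```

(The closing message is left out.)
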